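Lock the adjusting nut of a jig's swing hold-down

TASK

The swing hold-down of the planter-gluing jig has just been set to the right drag with the thin adjusting nut on its pivot stud. Run the thick upper nut down the stud onto the thin nut and tighten it firmly against it, so that the two are locked together, but without letting the thin nut turn with it, which would spoil the setting. Leave the swing arm and the other things on the bench where they are.

Things in the scene. Friction and masses are not known exactly. Their poses are not given: they have to be found in the camera images.
- jig: Plywood gluing jig fixed on the bench, board 280 x 320 x 18 mm, two pine fences up to 48 mm above the bench. Origin on the bench under the axis of the upright pivot stud. The wooden swing arm (44 mm wide, top 56 mm above the bench) points from the stud roughly along the jig's +y; washers and disc springs (38 mm and 31 mm wide) lie on the arm round the stud, up to 66 mm above the bench.
- stud_top (a point): Centre of the top end of the pivot stud, 112 mm above the bench. The stud is plain steel, 16 mm diameter, right-hand thread of 4 mm pitch; it never turns. It stands 17 to 19 mm above the lock nut's top at the start and 20 mm when that nut is down.
- adjusting_nut: The thin lower hex nut, plain steel, 27 mm across flats, 31 mm across corners, 10 mm thick. Origin at the centre of its underside on the stud's axis, 66 mm above the bench, top face at 76 mm; z up; flats face its own y axis and every 60 degrees from it. It does not move up or down. The disc springs load it: it stands still until about 0.7 N m acts on it, then it turns.
- adjusting_nut_corner (a point): A top corner of the adjusting nut, 15.6 mm from the stud's axis along the nut's x axis. It moves 2.7 mm per 10 degrees that the adjusting nut turns; the setting is spoilt from 9 degrees.
- lock_nut: The thick upper hex nut, plain steel, 27 mm across flats, 31 mm across corners, 16 mm thick, 55 g, already some threads down the stud and free to run (0.03 N m). Origin at the centre of its underside on the stud's axis; z up; flats face its own y axis and every 60 degrees from it. Clockwise from above it goes down 4 mm a turn; at the start 1.3 to 3.2 mm above the adjusting nut.
- lock_nut_top (a point): Centre of the lock nut's top face. Once the nut bears on the adjusting nut its torque rises: unsteadily to 0.3 N m in the first half radian, then 0.7 N m per radian; friction keeps the nut where it is left. Firmly tight is about 0.5 N m about the vertical (0.4 is enough). It is locked if it presses on the adjusting nut with over 30 N after release; from about 0.7 N m it drags that nut round.
- swing_arm_tip (a point): Middle of the free end of the swing arm, on its top face, 167 mm from the stud's axis and 56 mm above the bench. The arm turns stiffly about the stud.
- small_planter: Loose pine planter box 150 x 130 x 118 mm on the bench beside the jig, a bystander. Origin at the centre of its underside.
- mallet: Loose mallet 260 mm long lying on the bench, wooden handle, black rubber head 90 mm wide, a bystander. Origin on the bench under the middle of its length.
- handle_block: Loose pine handle block 95 x 26 x 22 mm on the bench before the jig, a bystander. Origin at the centre of its underside.
- marker: Loose marker pen 125 mm long, 19 mm thick, lying on the bench before the jig, a bystander. Origin on the bench under its middle.

How it is judged:
At the end, for the whole second after the job is handed in: The lock nut is down on the adjusting nut and, released and at rest, presses on it with more than 30 N; the adjusting nut has turned less than 9 degrees (its corner moved less than 2.5 mm) and the tip of the swing arm has moved less than 20 mm from the start (contact force between lock_nut and adjusting_nut above 30 N and distance of adjusting_nut_corner from where it was at the start of the episode below 0.0025 m and distance of swing_arm_tip from where it was at the start of the episode below 0.02 m and angular speed of lock_nut below 0.05 rad/s); the robot touches nothing.
It fails at once if the adjusting nut has been turned by 9 degrees or more (corner moved 2.5 mm) (distance of adjusting_nut_corner from where it was at the start of the episode above 0.0025 m).
It fails at once if the swing arm has been knocked aside (tip moved over 20 mm) (distance of swing_arm_tip from where it was at the start of the episode above 0.02 m).
It fails at once if a bystander has been moved over 30 mm (distance of any of small_planter, mallet, handle_block, marker from where it was at the start of the episode above 0.03 m).
It also fails if it takes over 72 s, if anything falls off the work surface, if the arm or the gripper's body presses on something with over 40 N, if the wrist force passes 120 N, or if a joint passes its speed limit or range.

ROBOT

A 6-joint arm with a two-finger parallel gripper is mounted at the origin on the work surface. World frame = base frame: x ahead of the robot, y to its left, z up, the work surface at z = 0. Lengths are in m, angles in rad, forces in N, time in s.
With the tool pointing down it reaches from about 0.375 to 0.9 m from the base axis. Payload 3.1 kg.
Tool frame: the origin (TCP) lies on the centre line of the jaws, within the pads' length; the fingertips stand 25 mm ahead of it and the grasp point (between the pads) lies 6 mm ahead of it; x points along the fingers, y is the direction in which the jaws open and shut, and the axes are right-handed (so a half turn about x gives the same grasp; the last joint's range is limited). The gripper opens to 87 mm and grips with 3 to 60 N. Pads are 19 mm wide; open, the fingers measure 117 mm over their backs; the gripper's body (75 mm by 190 mm) begins 51 mm behind the grasp point.
Start: joints at [-1.508, 0.527, 1.433, -0, 1.181, -0.178], TCP at [0.149, -0.607, 0.248] pointing down, gripper open.
Joint ranges: [-3.08, 3.08], [-0.75, 2.2], [0.22, 2.44], [-1.43, 4.57], [0, 2.65], [-2.85, 2.85]. Speed limits (rad/s): [2.79, 2.79, 3.14, 3.14, 3.14, 3.14].

INTERFACE

Orientations are given as a unit quaternion [x, y, z, w].
In Python, from rig import robot gives the robot as it stands. The module is installed in compiled form; this text tells all that it offers.
- The arm moves only by the tool move_arm, never from a script. Its argument "commands" is a list of rows, each a list of 5 numbers: the gripper's target within -1 to 1 (shut at 1, half-way at 0, fully open at -1), then the shift along the tool's x, y, z in mm, then the turn about the tool's x in degrees. A call has 1 to 8 rows; each row is the pose to reach, as a shift and turn from the pose commanded when the call began, along the tool's axes at that moment; what a row does not reach only later rows make up. A row lasts 1/12 s, in which the tool goes at most 41.7 mm and 7.16 degrees, less where a joint would pass 70% of its speed; a pose out of reach is approached as far as the arm can. A call with a gripper value outside its range is refused whole. The fingers move at their own pace and stop on an object; "newtons" is the grip in N (left out, the last holds). Time passes only in rows, so rows that repeat a pose let the fingers close. It gives the time, the measured TCP pose, the force and the opening at its end, in the units of the state.
- robot.get_obs(): the state, without advancing time (a new reading comes with each control period).
- robot.camera(name): name is "scene" or "top"; returns a dict with "image" (384x512x3 uint8, red, green, blue), "fx", "fy", "cx", "cy" (pixels), "xyz" and "rotation" of the camera in the world. Camera axes: x right, y down, z forward; pixel columns grow to the right and rows downward; lengths in m; the calibration is good to about 2 mm. A picture is of the moment at which its call begins. There is no depth.
- robot.hand_in(): hands the job in, once; it reports no verdict.
Trained networks look in a picture, given as the dict that the camera call returned (one of the last four; its "shot" number tells which), for a name from the list of things; names that differ only in an ending like _2 or _b are one class to them, and where a whole thing is asked for, a point or a joint stands for the part that bears it (a point fixed in the world has none). Each returns a list of dicts, best first, with "p" (0 to 1); they miss things now and then, are a little off and sometimes report something else, mostly with a low value. They report only what shows in the picture. A call takes as long as a camera call.
- robot.regions_of(picture, name): "pixels" (384x512 bool, what is visible of it) and "bbox" ([left, top, right, bottom] in pixels, round what is visible of it).
The state is a dict: "time": time; "q": joint angles; "joint_velocities": joint speeds; "joint_torque": joint torques, N m; "position": TCP position; "tool_rot": TCP orientation; "ft_force": force on the tool from outside, world axes, zero at the start; "moment": the same for the moment, N m; "grip_width": finger opening in m.
Only numpy, scipy, OpenCV 4.12 (cv2) and the standard library are available. Lean on these libraries where they do the work, as an engineer would, in place of code of your own. Each camera call takes 0.05 s, during which the arm holds its last target.

## Working session

There is one attempt and no reset: what is moved stays moved. The work goes in short steps, Python scripts to look and compute and a tool call to move; the robot and the scene stay as the last step left them, time stands still between calls to the robot, and variables do not carry over. Pictures are saved under pics/ and viewed, and the job is handed in when it is done.

Besides the shell and the picture viewer there is one more tool, called after ">>>" by a JSON object that holds its "api" and its "payload". move_arm: Moves the arm, as the interface text tells. Its arguments: {"type":"object","properties":{"commands":{"type":"array","items":{"type":"array","items":{"type":"number"}}},"newtons":{"type":"number"}},"required":["commands"]}

```bash
mkdir -p pics; python3 - <<'E'
from rig import robot
import cv2,numpy as np
o=robot.get_obs()
for k,v in o.items(): print(k,np.round(v,3))
for n in ["scene","top"]:
    c=robot.camera(n); print(n,c["fx"],c["fy"],c["cx"],c["cy"],np.round(c["xyz"],4),np.round(c["rotation"],4).tolist(),c["shot"])
    cv2.imwrite(f"pics/{n}0.png",c["image"][:,:,::-1])
    for name in ["lock_nut","adjusting_nut","jig","swing_arm_tip","mallet","small_planter","handle_block","marker"]:
        r=robot.regions_of(c,name)
        print(name,[(round(d["p"],2),np.round(d["bbox"]).tolist()) for d in r[:3]])
E
```

```text
time 0.0
q [-1.509  0.528  1.434  0.     1.181 -0.179]
joint_velocities [ 0.    -0.    -0.    -0.     0.001  0.001]
joint_torque [ 1.0000e-03 -4.4004e+01 -1.7659e+01  6.3000e-02  5.8000e-02 -0.0000e+00]
position [ 0.149 -0.606  0.247]
tool_rot [ 0.702  0.086 -0.702  0.084]
ft_force [-0.382  0.084  1.209]
moment [ 0.005  0.022 -0.026]
grip_width 0.087
scene 466.3138699165874 466.3138699165874 251.41517195365117 195.66351925549526 [1.1915 0.5335 1.4993] [0.4453, 0.8534, -0.2429, -0.1201] 1
lock_nut [(0.5, [230.0, 209.0, 233.0, 220.0])]
adjusting_nut []
jig [(0.7, [188.0, 187.0, 299.0, 274.0])]
swing_arm_tip [(0.84, [230.0, 216.0, 275.0, 235.0])]
mallet [(0.66, [345.0, 222.0, 381.0, 289.0]), (0.33, [227.0, 211.0, 231.0, 219.0])]
small_planter [(0.67, [130.0, 120.0, 183.0, 174.0])]
handle_block [(0.56, [212.0, 175.0, 237.0, 188.0]), (0.34, [188.0, 186.0, 295.0, 271.0])]
marker [(0.65, [252.0, 177.0, 284.0, 188.0])]
top 383.48302346771345 383.48302346771345 262.57091931480386 190.29541227204805 [0.3052 0.0474 1.2686] [-0.6967, 0.713, -0.0554, 0.0567] 2
lock_nut [(0.6, [274.0, 154.0, 279.0, 162.0])]
adjusting_nut []
jig [(0.85, [200.0, 112.0, 323.0, 225.0])]
swing_arm_tip [(0.73, [228.0, 156.0, 280.0, 187.0])]
mallet [(0.94, [118.0, 181.0, 144.0, 261.0])]
small_planter [(0.93, [374.0, 154.0, 443.0, 211.0]), (0.59, [268.0, 152.0, 277.0, 161.0])]
handle_block [(0.76, [300.0, 198.0, 332.0, 216.0])]
marker [(0.49, [253.0, 220.0, 291.0, 235.0])]
```

```bash
python3 - <<'E'
import cv2
a=cv2.imread("pics/scene0.png");b=cv2.imread("pics/top0.png")
cv2.imwrite("pics/s0c.png",cv2.resize(a[170:290,170:330],None,fx=5,fy=5,interpolation=cv2.INTER_CUBIC))
cv2.imwrite("pics/t0c.png",cv2.resize(b[110:230,190:350],None,fx=5,fy=5,interpolation=cv2.INTER_CUBIC))
E
```

```text
(no output)
```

View pics/top0.png

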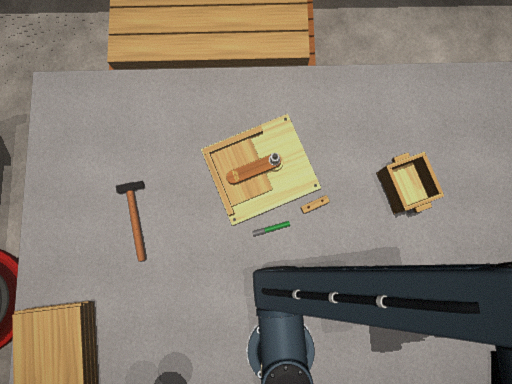

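View pics/scene0.png

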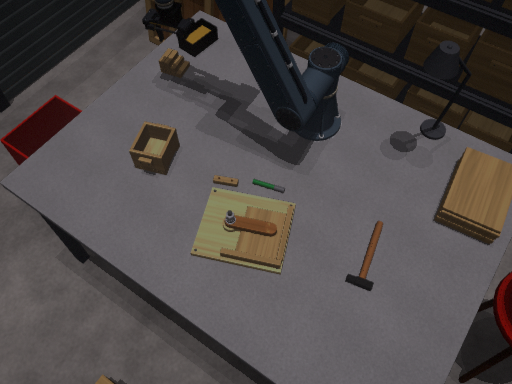

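```bash
ls -la pics
```

```text
total 1432
drwxr-xr-x 2 agent agent   4096 Dec  7 14:19 .
drwxr-xr-x 3 agent agent   4096 Dec  7 14:18 ..
-rw-r--r-- 1 agent agent 344775 Dec  7 14:19 s0c.png
-rw-r--r-- 1 agent agent 264366 Dec  7 14:19 scene0.png
-rw-r--r-- 1 agent agent 495203 Dec  7 14:19 t0c.png
-rw-r--r-- 1 agent agent 344584 Dec  7 14:19 top0.png
```

View pics/t0c.png

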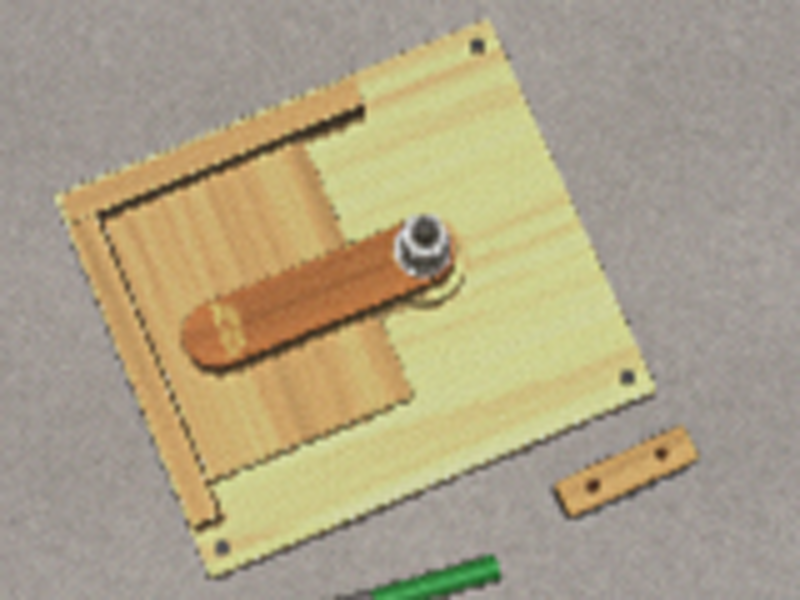

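View pics/s0c.png

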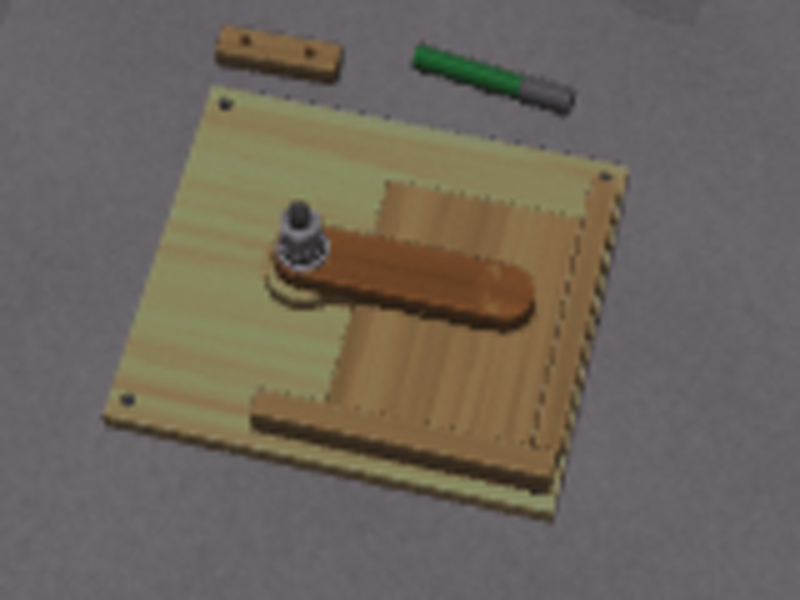

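The stud top is at about (275.4,156) in the top image and (229.8,212) in the scene image. The swing arm points left in the top view. There is free space around the stud.

```bash
cat > h.py <<'E'
import numpy as np
from scipy.spatial.transform import Rotation as R
def proj(c,P):
    p=R.from_quat(c["rotation"]).inv().apply(np.atleast_2d(P)-np.array(c["xyz"]))
    return np.c_[c["fx"]*p[:,0]/p[:,2]+c["cx"],c["fy"]*p[:,1]/p[:,2]+c["cy"]]
def back(c,u,v,z):
    d=R.from_quat(c["rotation"]).apply([(u-c["cx"])/c["fx"],(v-c["cy"])/c["fy"],1])
    o=np.array(c["xyz"]); return o+d*(z-o[2])/d[2]
E
python3 - <<'E'
from rig import robot
from h import *
import cv2
o=robot.get_obs(); r=R.from_quat(o["tool_rot"]); print(r.as_matrix().round(3))
s=robot.camera("scene");t=robot.camera("top")
print("scene",back(s,229.8,211.8,.112).round(4)); print("top",back(t,275.2,155.8,.112).round(4))
print("tip top",back(t,230,177,.056).round(4),"scene tip",back(s,275,228.,.056).round(4))
cv2.imwrite("pics/tz.png",cv2.resize(t["image"][140:176,252:300,::-1],None,fx=16,fy=16,interpolation=cv2.INTER_CUBIC))
cv2.imwrite("pics/sz.png",cv2.resize(s["image"][200:236,210:258,::-1],None,fx=16,fy=16,interpolation=cv2.INTER_CUBIC))
E
```

```text
[[ 0.     0.238 -0.971]
 [-0.    -0.971 -0.238]
 [-1.     0.     0.   ]]
scene [0.6013 0.0095 0.112 ]
top [0.5976 0.0059 0.112 ]
tip top [0.5451 0.1514 0.056 ] scene tip [0.5399 0.1562 0.056 ]
```

View pics/tz.png

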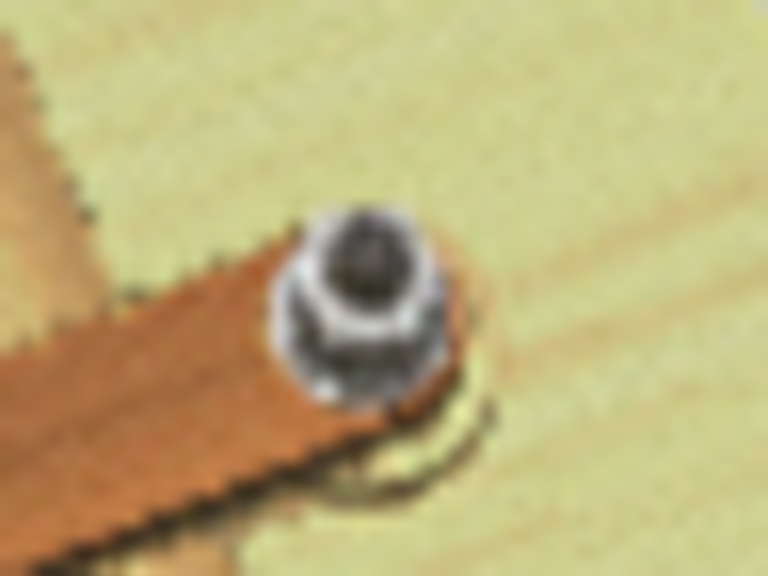

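View pics/sz.png

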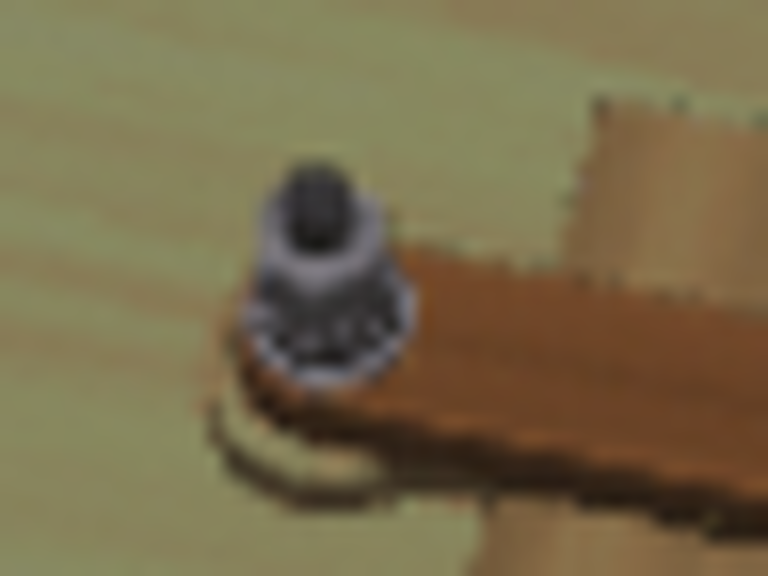

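```bash
cat > ov.py <<'E'
from rig import robot
from h import *
import cv2,sys
def ov(c,x0,y0,w,h,k,xy,fn,hz=0.0785):
    im=cv2.resize(c["image"][y0:y0+h,x0:x0+w,::-1],None,fx=k,fy=k,interpolation=cv2.INTER_CUBIC)
    a=np.linspace(0,2*np.pi,40)
    def ring(r,z,col):
        P=np.c_[xy[0]+r*np.cos(a),xy[1]+r*np.sin(a),0*a+z]
        p=(proj(c,P)-[x0,y0]+0.5)*k
        cv2.polylines(im,[np.round(p).astype(int)],True,col,1)
    ring(.008,.112,(0,0,255)); ring(.0145,hz+.016,(255,0,0)); ring(.019,.062,(0,255,0)); ring(.022,.056,(255,0,255))
    cv2.imwrite(fn,im)
E
python3 - <<'E'
from ov import *
s=robot.camera("scene");t=robot.camera("top")
import pickle; pickle.dump((s,t),open("c0.pkl","wb"))
ov(t,252,140,48,36,16,(0.596,0.0075),"pics/ovt.png")
ov(s,210,200,48,36,16,(0.598,0.0075),"pics/ovs.png")
E
```

```text
(no output)
```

View pics/ovt.png

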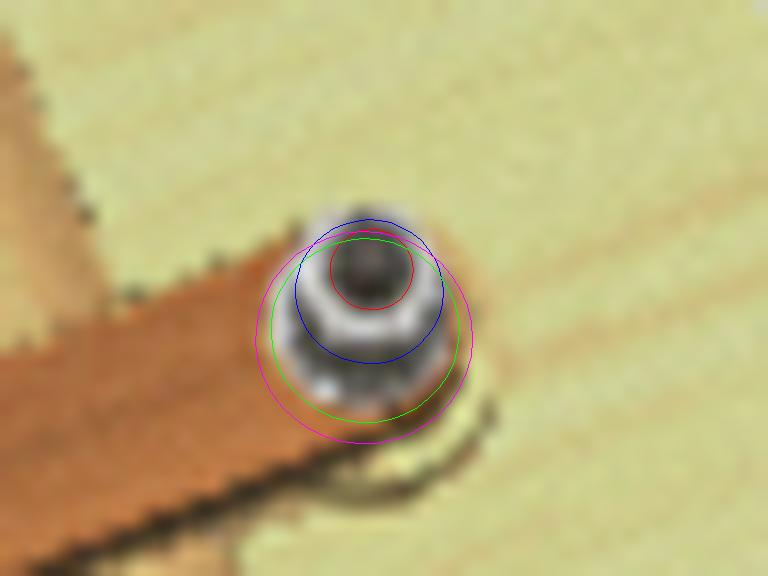

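View pics/ovs.png

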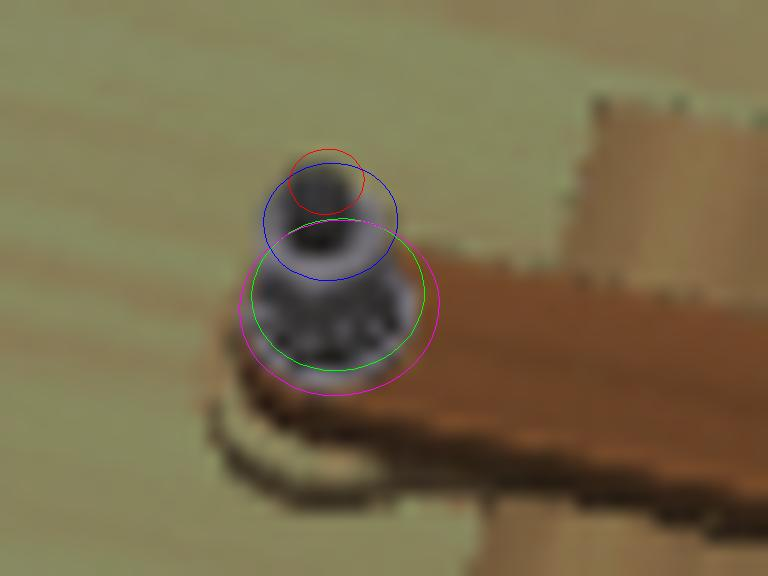

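```bash
python3 - <<'E'
from ov import *
import pickle
s,t=pickle.load(open("c0.pkl","rb"))
xt=back(t,252+369/16-.5,140+258/16-.5,.112); xs=back(s,210+316/16-.5,200+190/16-.5,.112); print(xt,xs)
ov(t,252,140,48,36,16,xt,"pics/ovt.png")
ov(s,210,200,48,36,16,xs,"pics/ovs.png")
E
```

```text
[0.59823486 0.00789843 0.112     ] [0.60098486 0.00698677 0.112     ]
```

View pics/ovt.png

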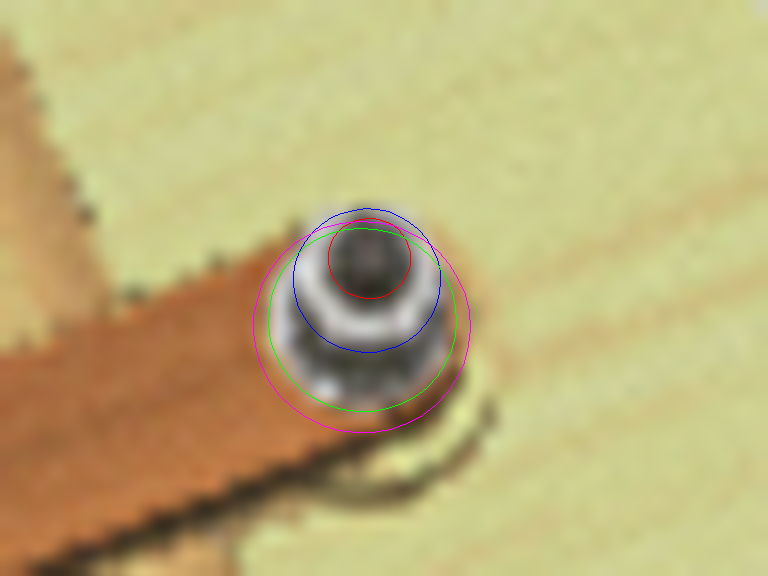

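View pics/ovs.png

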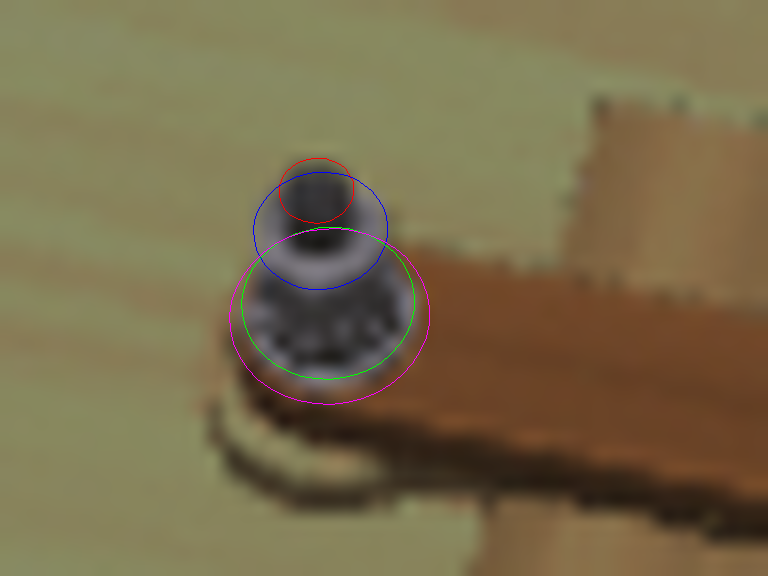

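>>> {"api": "move_arm", "payload": {"commands": [[-1,0,-13,-15,0],[-1,0,-39,-46,0],[-1,0,-65,-77,0],[-1,0,-90,-108,0],[-1,0,-116,-138,0],[-1,0,-142,-169,0],[-1,0,-167,-200,0],[-1,0,-193,-230,0]]}}

```text
time: 1.77
position: [0.3274, -0.3632, 0.2478]
tool_rot: [0.702, 0.084, -0.702, 0.085]
ft_force: [0.1, -0.4, 0.3]
grip_width: 0.0872
```

>>> {"api": "move_arm", "payload": {"commands": [[-1,0,-26,-31,0],[-1,0,-51,-61,0],[-1,0,-77,-92,0],[-1,0,-103,-123,0],[-1,0,-129,-153,0],[-1,0,-154,-184,0],[-1,0,-180,-215,0],[-1,0,-206,-246,0]]}}

```text
time: 2.43
position: [0.5172, -0.1041, 0.2478]
tool_rot: [0.702, 0.085, -0.702, 0.085]
ft_force: [0.7, -0.2, 0.5]
grip_width: 0.0871
```

```bash
cat >> h.py <<'E'
def togo(o,xyz):
    return R.from_quat(o["tool_rot"]).inv().apply(np.array(xyz)-o["position"])*1000
def st(o):
    M=R.from_quat(o["tool_rot"]).as_matrix()
    print("t",round(o["time"],2),"pos",np.round(o["position"],4),"q6",round(o["q"][5],3),"q1",round(o["q"][0],3),"yawy",np.degrees(np.arctan2(M[1,1],M[0,1])).round(1),"F",np.round(o["ft_force"],2),"M",np.round(o["moment"],3),"w",round(o["grip_width"]*1000,2),"xdown",M[:,0].round(4))
E
python3 - <<'E'
from rig import robot
from h import *
o=robot.get_obs(); st(o); print(togo(o,[.599,.0075,.247]))
E
```

```text
t 2.43 pos [ 0.5172 -0.1041  0.2478] q6 0.919 q1 -0.411 yawy -76.2 F [ 0.73 -0.2   0.52] M [ 0.007 -0.023 -0.023] w 87.05 xdown [ 5.e-04 -4.e-04 -1.e+00]
[   0.81741076  -88.88924904 -106.0719537 ]
```

>>> {"api": "move_arm", "payload": {"commands": [[-1,0,-25,-30,-7],[-1,0,-50,-60,-14],[-1,0,-73,-86,-21],[-1,0,-84,-99,-28],[-1,0,-89,-106,-35],[-1,0,-89,-106,-42],[-1,0,-89,-106,-49],[-1,0,-89,-106,-56]]}}

```text
time: 3.1
position: [0.598, 0.0063, 0.2474]
tool_rot: [-0.579, -0.407, 0.579, -0.407]
ft_force: [0.1, 0.4, 0.2]
grip_width: 0.0872
```

>>> {"api": "move_arm", "payload": {"commands": [[-1,0,0,0,-7],[-1,0,0,0,-14],[-1,0,0,0,-21],[-1,0,0,0,-28],[-1,0,0,0,-35],[-1,0,0,0,-42],[-1,0,0,0,-49],[-1,0,0,0,-56]]}}

```text
time: 3.77
position: [0.5979, 0.0058, 0.2476]
tool_rot: [0.32, 0.63, -0.32, 0.63]
ft_force: [0.5, 0.8, -0.7]
grip_width: 0.0866
```

>>> {"api": "move_arm", "payload": {"commands": [[-1,0,0,0,-7],[-1,0,0,0,-14],[-1,0,0,0,-21],[-1,0,0,0,-28],[-1,0,0,0,-35],[-1,0,0,0,-42],[-1,0,0,0,-49],[-1,0,0,0,-56]]}}

```text
time: 4.43
position: [0.5979, 0.0058, 0.2476]
tool_rot: [-0.013, 0.707, 0.013, 0.707]
ft_force: [-0.2, 0.3, 0.3]
grip_width: 0.0866
```

```bash
python3 - <<'E'
from rig import robot
from h import *
from ov import ov
o=robot.get_obs(); st(o); print(togo(o,[.599,.0075,.247]))
import cv2
for n in ["scene","top"]:
    c=robot.camera(n)
    p=proj(c,[o["position"],o["position"]+[0,0,-.025]]); print(n,p)
    x,y=p[1].round().astype(int)-[40,30]
    im=cv2.resize(c["image"][y:y+60,x:x+80,::-1],None,fx=10,fy=10,interpolation=cv2.INTER_CUBIC)
    for q in p: cv2.circle(im,tuple(((q-[x,y]+.5)*10).astype(int)),4,(0,0,255),1)
    cv2.imwrite(f"pics/{n}1.png",im)
E
```

```text
t 4.43 pos [0.5979 0.0058 0.2476] q6 -1.785 q1 -0.177 yawy 92.1 F [-0.24  0.34  0.3 ] M [ 0.041 -0.116 -0.028] w 86.63 xdown [-0.e+00  1.e-04 -1.e+00]
[0.56905094 1.64540631 1.16504338]
scene [[227.31246696 189.44882994]
 [227.74326353 193.58626086]]
top [[276.66087636 143.53457185]
 [276.37206911 146.00806095]]
```

View pics/scene1.png

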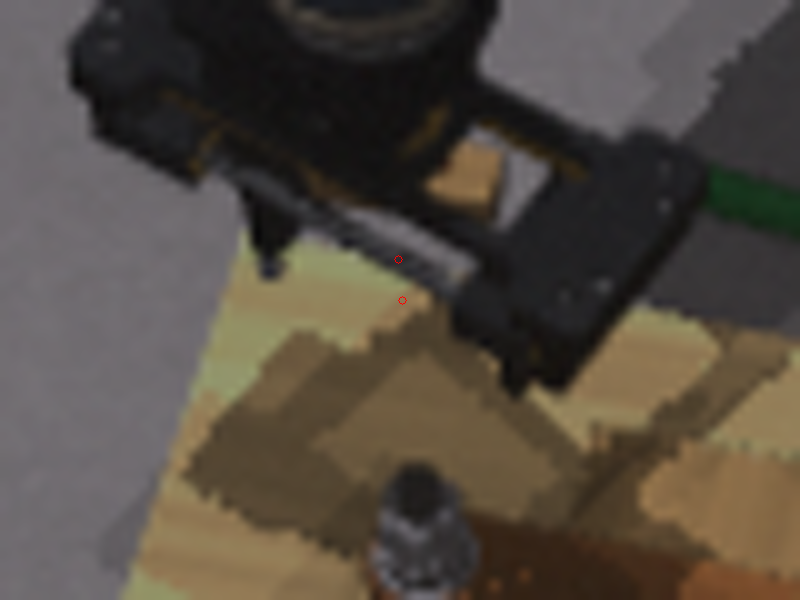

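View pics/top1.png

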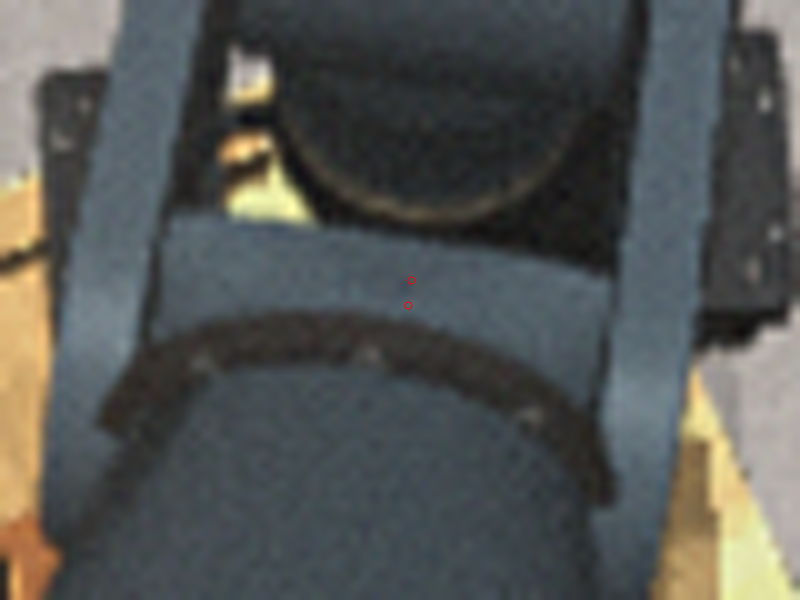

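>>> {"api": "move_arm", "payload": {"commands": [[-1,15,1.6,1.2,-7],[-1,40,1.6,1.2,-14],[-1,65,1.6,1.2,-21],[-1,90,1.6,1.2,-28],[-1,105,1.6,1.2,-35],[-1,112,1.6,1.2,-40],[-1,112,1.6,1.2,-40]]}}

```text
time: 5.12
position: [0.5977, 0.0076, 0.1333]
tool_rot: [-0.251, 0.662, 0.252, 0.659]
ft_force: [0.7, -0.5, -0.3]
grip_width: 0.0874
```

```bash
python3 - <<'E'
from rig import robot
from h import *
o=robot.get_obs(); st(o); print(togo(o,[.599,.0075,.105]))
import cv2
for n in ["scene","top"]:
    c=robot.camera(n)
    p=proj(c,[[.599,.0075,.112]])
    x,y=p[0].round().astype(int)-[40,30]
    im=cv2.resize(c["image"][y:y+60,x:x+80,::-1],None,fx=10,fy=10,interpolation=cv2.INTER_CUBIC)
    cv2.imwrite(f"pics/{n}2.png",im)
E
```

```text
t 5.12 pos [0.5977 0.0076 0.1333] q6 -2.473 q1 -0.174 yawy 131.7 F [ 0.69 -0.48 -0.27] M [ 0.18  -0.073  0.009] w 87.4 xdown [-4.5e-03  8.0e-04 -1.0e+00]
[28.32464174 -1.04571935  1.00575131]
```

View pics/scene2.png

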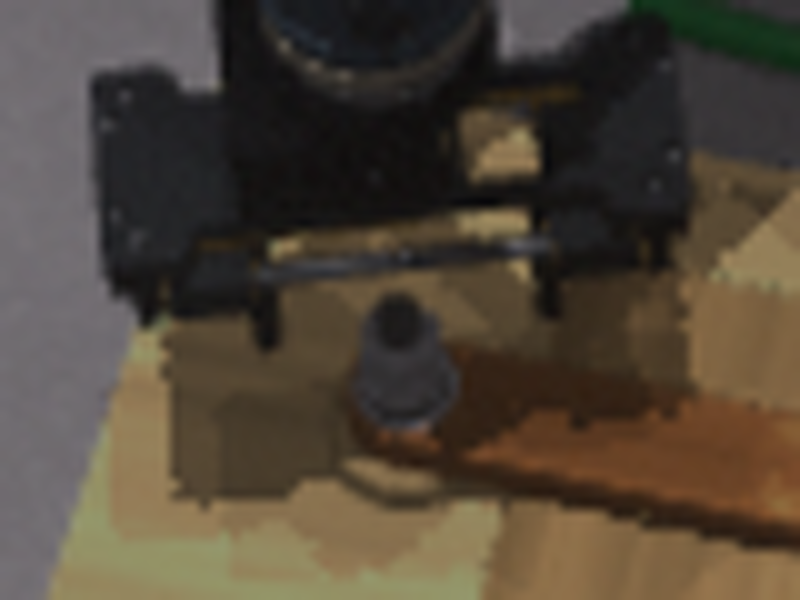

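The stud at (402,310) sits midway between the fingertips at (265,340) and (548,310). I'll go down.

>>> {"api": "move_arm", "payload": {"commands": [[-1,10,-0.5,0.5,0],[-1,22,-0.5,0.5,0],[-1,28,-0.5,0.5,0],[-1,28,-0.5,0.5,0],[-1,28,-0.5,0.5,0]]}}

```text
time: 5.63
position: [0.5993, 0.0075, 0.1068]
tool_rot: [-0.252, 0.661, 0.252, 0.66]
ft_force: [-0.1, 0.2, 0.3]
grip_width: 0.0872
```

```bash
python3 - <<'E'
from rig import robot
from h import *
o=robot.get_obs(); st(o); print(togo(o,[.599,.0075,.105]))
import cv2
for n in ["scene"]:
    c=robot.camera(n)
    p=proj(c,[[.599,.0075,.112]])
    x,y=p[0].round().astype(int)-[40,30]
    im=cv2.resize(c["image"][y:y+60,x:x+80,::-1],None,fx=10,fy=10,interpolation=cv2.INTER_CUBIC)
    cv2.imwrite(f"pics/{n}3.png",im)
E
```

```text
t 5.63 pos [0.5993 0.0075 0.1068] q6 -2.474 q1 -0.174 yawy 131.8 F [-0.12  0.23  0.35] M [ 0.14  -0.058 -0.046] w 87.18 xdown [-1.5e-03  3.0e-04 -1.0e+00]
[ 1.83656083  0.22136533 -0.194127  ]
```

View pics/scene3.png

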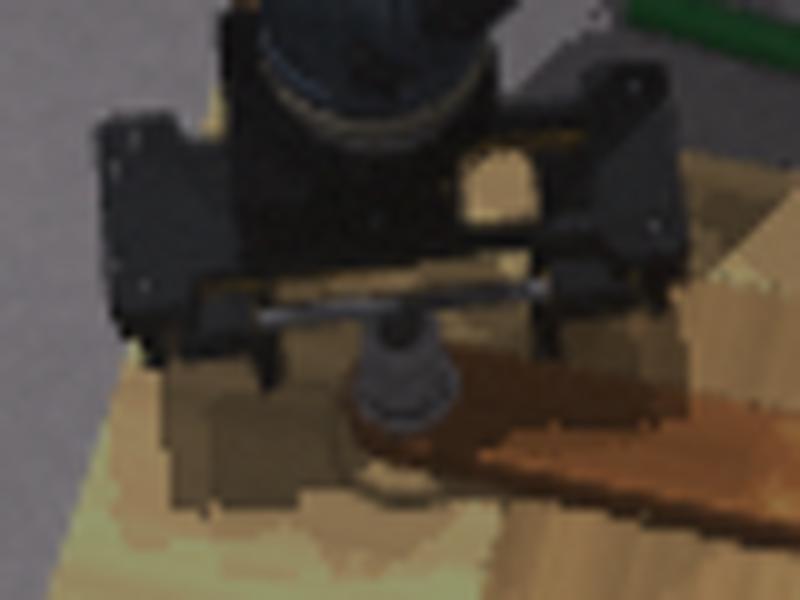

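>>> {"api": "move_arm", "payload": {"commands": [[0.2,0,0,0,0],[0.3,0,0,0,0],[1,0,0,0,0],[1,0,0,0,0],[1,0,0,0,0],[1,0,0,0,0],[1,0,0,0,0],[1,0,0,0,0]], "newtons": 8}}

```text
time: 6.35
position: [0.5998, 0.0074, 0.1076]
tool_rot: [-0.252, 0.661, 0.252, 0.661]
ft_force: [0.0, -0.7, -0.4]
grip_width: 0.0416
```

```bash
python3 - <<'E'
from rig import robot
from h import *
o=robot.get_obs(); st(o)
print("F tool",R.from_quat(o["tool_rot"]).inv().apply(o["ft_force"]).round(2))
E
```

```text
t 6.35 pos [0.5998 0.0074 0.1076] q6 -2.474 q1 -0.174 yawy 131.8 F [ 0.02 -0.69 -0.42] M [ 0.085 -0.1   -0.029] w 41.59 xdown [ 1.e-04 -0.e+00 -1.e+00]
F tool [ 0.42 -0.53 -0.44]
```

>>> {"api": "move_arm", "payload": {"commands": [[1,0,0,0,0],[1,0,0,0,0],[1,0,0,0,0],[1,0,0,0,0],[1,0,0,0,0],[1,0,0,0,0]], "newtons": 8}}

```text
time: 6.85
position: [0.6011, 0.0065, 0.1077]
tool_rot: [-0.253, 0.66, 0.251, 0.661]
ft_force: [3.2, -3.9, -2.6]
grip_width: 0.0277
```

```bash
cat > s.py <<'E'
from rig import robot
from h import *
o=robot.get_obs(); st(o)
print("F tool",R.from_quat(o["tool_rot"]).inv().apply(o["ft_force"]).round(2))
E
python3 s.py
```

```text
t 6.85 pos [0.6011 0.0065 0.1077] q6 -2.474 q1 -0.175 yawy 131.8 F [ 3.17 -3.87 -2.6 ] M [-0.581 -0.702 -0.013] w 27.66 xdown [ 0.0029 -0.0013 -1.    ]
F tool [ 2.61 -4.99 -0.22]
```

>>> {"api": "move_arm", "payload": {"commands": [[1,0,-1.5,0,0],[1,0,-1.5,0,0],[1,0,-1.5,0,0],[1,0,-1.5,0,0]], "newtons": 8}}

```text
time: 7.18
position: [0.6011, 0.0063, 0.1077]
tool_rot: [-0.252, 0.66, 0.252, 0.661]
ft_force: [2.8, -1.6, -0.9]
grip_width: 0.0275
```

```bash
python3 s.py
```

```text
t 7.18 pos [0.6011 0.0063 0.1077] q6 -2.476 q1 -0.175 yawy 131.8 F [ 2.84 -1.65 -0.87] M [-0.005 -0.615 -0.011] w 27.49 xdown [ 1.e-03  1.e-04 -1.e+00]
F tool [ 0.88 -3.12  1.02]
```

>>> {"api": "move_arm", "payload": {"commands": [[1,0,-0.5,0,0],[1,0,-0.5,0,0],[1,0,-0.5,0,0],[1,0,-0.5,0,3],[1,0.1,-0.5,0,9],[1,0.2,-0.5,0,16],[1,0.3,-0.5,0,23],[1,0.3,-0.5,0,30]], "newtons": 40}}

```text
time: 7.85
position: [0.6013, 0.0061, 0.1074]
tool_rot: [-0.071, 0.703, 0.071, 0.704]
ft_force: [3.7, 0.2, -0.7]
grip_width: 0.0267
```

```bash
python3 s.py
```

```text
t 7.85 pos [0.6013 0.0061 0.1074] q6 -1.947 q1 -0.176 yawy 101.5 F [ 3.73  0.22 -0.72] M [ 0.167 -0.667  0.072] w 26.74 xdown [ 6.e-04  1.e-04 -1.e+00]
F tool [ 0.73 -0.53  3.7 ]
```

>>> {"api": "move_arm", "payload": {"commands": [[1,0.1,0,1,7],[1,0.2,0,1,14],[1,0.2,0,1,21],[1,0.3,0,1,28],[1,0.4,0,1,35],[1,0.5,0,1,42],[1,0.5,0,1,49],[1,0.6,0,1,56]]}}

```text
time: 8.52
position: [0.6013, 0.0056, 0.1067]
tool_rot: [0.267, 0.655, -0.268, 0.654]
ft_force: [0.4, -2.1, 1.6]
grip_width: 0.0267
```

```bash
python3 s.py
```

```text
t 8.52 pos [0.6013 0.0056 0.1067] q6 -0.969 q1 -0.176 yawy 45.5 F [ 0.43 -2.09  1.62] M [-0.337 -0.328  0.054] w 26.69 xdown [-0.0018 -0.001  -1.    ]
F tool [-1.62 -1.2   1.77]
```

>>> {"api": "move_arm", "payload": {"commands": [[1,0.1,0,0.5,7],[1,0.2,0,0.5,14],[1,0.2,0,0.5,21],[1,0.3,0,0.5,28],[1,0.4,0,0.5,35],[1,0.5,0,0.5,42],[1,0.5,0,0.5,45],[1,0.5,0,0.5,45]]}}

```text
time: 9.18
position: [0.6009, 0.0054, 0.1062]
tool_rot: [0.496, 0.504, -0.498, 0.503]
ft_force: [-2.2, -2.5, 1.5]
grip_width: 0.0265
```

```bash
python3 s.py
```

```text
t 9.18 pos [0.6009 0.0054 0.1062] q6 -0.189 q1 -0.176 yawy 0.8 F [-2.23 -2.49  1.54] M [-0.467  0.04  -0.001] w 26.55 xdown [-3.3e-03 -6.0e-04 -1.0e+00]
F tool [-1.53 -2.27  2.46]
```

>>> {"api": "move_arm", "payload": {"commands": [[1,0.1,-0.3,0.5,6],[1,0.1,-0.3,0.5,12],[1,0.2,-0.3,0.5,18],[1,0.2,-0.3,0.5,20],[1,0.2,-0.3,0.5,20]]}}

```text
time: 9.6
position: [0.6008, 0.0054, 0.106]
tool_rot: [-0.575, -0.411, 0.577, -0.409]
ft_force: [-1.0, -2.0, 3.1]
grip_width: 0.0268
```

```bash
python3 s.py
```

```text
t 9.6 pos [0.6008 0.0054 0.106 ] q6 0.157 q1 -0.177 yawy -19.1 F [-0.99 -1.96  3.08] M [-0.245  0.148 -0.013] w 26.78 xdown [-3.1e-03  2.0e-04 -1.0e+00]
F tool [-3.08 -0.3   2.18]
```

>>> {"api": "move_arm", "payload": {"commands": [[1,0.1,0,0.3,6],[1,0.1,0,0.3,12],[1,0.2,0,0.3,18],[1,0.2,0,0.3,20],[1,0.2,0,0.3,20]]}}

```text
time: 10.02
position: [0.6005, 0.0054, 0.1057]
tool_rot: [-0.638, -0.305, 0.639, -0.303]
ft_force: [-2.7, 0.8, 4.3]
grip_width: 0.0266
```

```bash
python3 s.py
```

```text
t 10.02 pos [0.6005 0.0054 0.1057] q6 0.505 q1 -0.177 yawy -39.1 F [-2.73  0.82  4.34] M [-0.017  0.3   -0.048] w 26.58 xdown [-3.3e-03  7.0e-04 -1.0e+00]
F tool [-4.33 -2.65  1.09]
```

>>> {"api": "move_arm", "payload": {"commands": [[1,0.1,0,0,6],[1,0.1,0,0,12],[1,0.1,0,0,15],[1,0.1,0,0,15]]}}

```text
time: 10.35
position: [0.6005, 0.0055, 0.1056]
tool_rot: [-0.672, -0.219, 0.674, -0.217]
ft_force: [-3.3, 0.6, 5.2]
grip_width: 0.0266
```

```bash
python3 s.py
```

```text
t 10.35 pos [0.6005 0.0055 0.1056] q6 0.767 q1 -0.177 yawy -54.1 F [-3.3   0.62  5.21] M [ 0.073  0.537 -0.025] w 26.62 xdown [-3.5e-03  8.0e-04 -1.0e+00]
F tool [-5.2  -2.45  2.33]
```

>>> {"api": "move_arm", "payload": {"commands": [[1,0,-0.3,0.3,6],[1,0,-0.3,0.3,12],[1,0.1,-0.3,0.3,18],[1,0.1,-0.3,0.3,20],[1,0.1,-0.3,0.3,20]]}}

```text
time: 10.77
position: [0.6003, 0.0057, 0.1054]
tool_rot: [-0.699, -0.099, 0.701, -0.098]
ft_force: [-3.6, 0.4, 5.0]
grip_width: 0.0267
```

```bash
python3 s.py
```

```text
t 10.77 pos [0.6003 0.0057 0.1054] q6 1.115 q1 -0.177 yawy -74.0 F [-3.58  0.45  5.02] M [0.174 0.558 0.127] w 26.65 xdown [-2.9e-03  9.0e-04 -1.0e+00]
F tool [-5.01 -1.42  3.33]
```

>>> {"api": "move_arm", "payload": {"commands": [[1,0,0,0,6],[1,0,0,0,12],[1,0.1,0,0,15],[1,0.1,0,0,15]]}}

```text
time: 11.1
position: [0.6003, 0.0058, 0.1053]
tool_rot: [-0.706, -0.006, 0.708, -0.005]
ft_force: [-4.2, 2.3, 5.8]
grip_width: 0.0265
```

```bash
python3 s.py
```

```text
t 11.1 pos [0.6003 0.0058 0.1053] q6 1.377 q1 -0.177 yawy -89.1 F [-4.16  2.28  5.79] M [ 0.322  0.637 -0.016] w 26.53 xdown [-0.003   0.0012 -1.    ]
F tool [-5.77 -2.36  4.14]
```

>>> {"api": "move_arm", "payload": {"commands": [[1,-0.5,-0.5,1,5],[1,-0.5,-0.5,1,10],[1,-0.5,-0.5,1,10],[1,-0.5,-0.5,1,10]]}}

```text
time: 11.43
position: [0.6002, 0.0059, 0.1053]
tool_rot: [-0.705, 0.055, 0.705, 0.056]
ft_force: [-0.3, 2.6, -1.0]
grip_width: 0.0265
```

```bash
cat > s2.py <<'E'
from rig import robot
from h import *
m=[]
for i in range(5):
    o=robot.get_obs(); m.append(o["moment"][2]); robot.camera("scene")
st(robot.get_obs()); print(np.round(m,3),np.mean(m).round(3)); print("F tool",R.from_quat(o["tool_rot"]).inv().apply(o["ft_force"]).round(2))
E
python3 s2.py
```

```text
t 11.68 pos [0.6002 0.0059 0.1053] q6 1.553 q1 -0.176 yawy -99.1 F [-0.79  2.51 -4.24] M [0.59  0.151 0.178] w 26.48 xdown [-1.1e-03  8.0e-04 -1.0e+00]
[0.008 0.054 0.098 0.106 0.155] 0.084
F tool [ 2.68 -2.89  1.4 ]
```

```bash
python3 s2.py; python3 s2.py
```

```text
t 11.93 pos [0.6002 0.0059 0.1053] q6 1.554 q1 -0.176 yawy -99.2 F [-0.47  3.66 -6.68] M [0.64  0.069 0.101] w 26.62 xdown [-1.1e-03  7.0e-04 -1.0e+00]
[0.178 0.085 0.118 0.11  0.112] 0.121
F tool [ 5.91 -3.9   1.87]
t 12.18 pos [0.6002 0.0059 0.1054] q6 1.555 q1 -0.176 yawy -99.2 F [-0.11  4.97 -8.97] M [ 0.823 -0.025  0.076] w 27.24 xdown [-1.e-03  7.e-04 -1.e+00]
[0.101 0.129 0.107 0.071 0.132] 0.108
F tool [ 8.54 -4.82  0.99]
```

>>> {"api": "move_arm", "payload": {"commands": [[1,0.5,-1,0.3,4],[1,0.5,-1,0.3,8],[1,0.5,-1,0.3,8],[1,0.5,-1,0.3,8]]}}

```text
time: 12.52
position: [0.6002, 0.0061, 0.1053]
tool_rot: [-0.699, 0.106, 0.699, 0.105]
ft_force: [-1.0, 2.1, -6.9]
grip_width: 0.0268
```

```bash
python3 s2.py
```

```text
t 12.77 pos [0.6002 0.0061 0.1053] q6 1.696 q1 -0.176 yawy -107.2 F [-1.5   0.55 -8.  ] M [-0.036  0.196 -0.038] w 26.95 xdown [-6.e-04 -6.e-04 -1.e+00]
[-0.012 -0.028 -0.08  -0.081 -0.002] -0.04
F tool [ 8.03 -0.29  1.7 ]
```

>>> {"api": "move_arm", "payload": {"commands": [[1,0.7,0,0.3,4],[1,0.8,0,0.3,8],[1,0.8,0,0.3,12]]}}

```text
time: 13.02
position: [0.6007, 0.006, 0.1053]
tool_rot: [0.685, -0.179, -0.684, -0.178]
ft_force: [-1.4, -0.3, -6.1]
grip_width: 0.0264
```

```bash
python3 s.py
```

```text
t 13.02 pos [0.6007 0.006  0.1053] q6 1.907 q1 -0.175 yawy -119.3 F [-1.45 -0.29 -6.11] M [0.176 0.221 0.536] w 26.44 xdown [ 0.0012 -0.0015 -1.    ]
F tool [6.1  0.96 1.13]
```

>>> {"api": "move_arm", "payload": {"commands": [[1,0.1,0,0,3],[1,0.1,0,0,6]]}}

```text
time: 13.18
position: [0.6008, 0.0059, 0.1052]
tool_rot: [0.675, -0.214, -0.673, -0.213]
ft_force: [-0.7, -0.9, -5.2]
grip_width: 0.0265
```

```bash
python3 s.py
```

```text
t 13.18 pos [0.6008 0.0059 0.1052] q6 2.011 q1 -0.175 yawy -125.2 F [-0.68 -0.87 -5.24] M [-0.018  0.206 -0.028] w 26.54 xdown [ 0.0016 -0.0019 -1.    ]
F tool [5.24 1.1  0.07]
```

>>> {"api": "move_arm", "payload": {"commands": [[1,0.1,0,0,3],[1,0.1,0,0,6]]}}

```text
time: 13.35
position: [0.6009, 0.0059, 0.1052]
tool_rot: [0.663, -0.249, -0.661, -0.248]
ft_force: [-0.9, -0.5, -5.5]
grip_width: 0.026
```

```bash
python3 s.py
```

```text
t 13.35 pos [0.6009 0.0059 0.1052] q6 2.115 q1 -0.175 yawy -131.1 F [-0.91 -0.52 -5.49] M [0.099 0.236 0.595] w 25.97 xdown [ 0.0016 -0.0019 -1.    ]
F tool [5.49 0.99 0.35]
```

```bash
cat > s3.py <<'E'
from rig import robot
from h import *
for i in range(6):
    o=robot.get_obs(); print(round(o["time"],3),"Mz",round(o["moment"][2],3),"tau6",round(o["joint_torque"][5],3),"q6",round(o["q"][5],4),"F",np.round(o["ft_force"],2),"w",round(o["grip_width"]*1e3,2),round(o["position"][2],5)); robot.camera("scene")
E
python3 s3.py
```

```text
13.35 Mz 0.595 tau6 0.218 q6 2.1151 F [-0.91 -0.52 -5.49] w 25.97 0.10519
13.4 Mz 0.508 tau6 0.699 q6 2.1169 F [-1.22 -0.35 -3.7 ] w 26.35 0.10516
13.45 Mz 0.478 tau6 0.699 q6 2.1131 F [-1.07 -0.96 -3.24] w 25.85 0.10516
13.5 Mz 0.459 tau6 0.522 q6 2.1125 F [-2.26 -1.3  -3.2 ] w 26.28 0.10514
13.55 Mz 0.46 tau6 0.483 q6 2.1128 F [-1.94 -1.18 -2.02] w 26.4 0.10514
13.6 Mz 0.496 tau6 0.486 q6 2.1131 F [-1.02 -1.52 -1.7 ] w 26.45 0.10514
```

>>> {"api": "move_arm", "payload": {"commands": [[0.3,0,0,0,0],[-0.3,0,0,0,0],[-1,0,0,0,0],[-1,0,0,0,0],[-1,0,0,0,0],[-1,0,0,0,0]]}}

```text
time: 14.15
position: [0.6004, 0.0068, 0.1046]
tool_rot: [0.662, -0.249, -0.662, -0.249]
ft_force: [0.1, -0.1, -0.2]
grip_width: 0.0558
```

```bash
python3 s3.py
```

```text
14.15 Mz -0.026 tau6 0.001 q6 2.1151 F [ 0.08 -0.09 -0.18] w 55.75 0.10463
14.2 Mz 0.051 tau6 0.001 q6 2.1151 F [ 0.61 -0.25  0.51] w 59.58 0.10457
14.25 Mz -0.048 tau6 0.0 q6 2.1151 F [0.27 0.3  0.07] w 63.97 0.1045
14.3 Mz 0.023 tau6 0.0 q6 2.115 F [-0.44  0.21 -0.03] w 68.05 0.10449
14.35 Mz 0.05 tau6 0.0 q6 2.115 F [ 0.52  0.78 -0.61] w 72.34 0.10444
14.4 Mz 0.007 tau6 0.0 q6 2.115 F [-0.37  0.    0.17] w 75.98 0.10442
```

>>> {"api": "move_arm", "payload": {"commands": [[-1,-10,0,0,0],[-1,-35,0,0,0],[-1,-65,0,0,0],[-1,-95,0,0,0],[-1,-115,0,0,0],[-1,-120,0,0,0],[-1,-120,0,0,0]]}}

```text
time: 15.03
position: [0.6013, 0.0065, 0.2268]
tool_rot: [0.664, -0.248, -0.66, -0.249]
ft_force: [-0.9, -0.8, -0.0]
grip_width: 0.0867
```

```bash
python3 - <<'E'
from ov import *
import pickle
s0,t0=pickle.load(open("c0.pkl","rb"))
c=robot.camera("scene")
a=s0["image"][195:245,205:285,::-1]; b=c["image"][195:245,205:285,::-1]
cv2.imwrite("pics/cmp.png",cv2.resize(np.vstack([a[:45],b[:45]]),None,fx=6.6,fy=6.6,interpolation=cv2.INTER_CUBIC))
for n in ["swing_arm_tip","lock_nut","adjusting_nut"]:
    print(n,[(round(d["p"],2),np.round(d["bbox"]).tolist()) for d in robot.regions_of(c,n)])
E
python3 s.py
```

```text
swing_arm_tip [(0.75, [227.0, 216.0, 275.0, 234.0])]
lock_nut [(0.59, [228.0, 214.0, 235.0, 217.0]), (0.48, [255.0, 179.0, 283.0, 191.0])]
adjusting_nut []
t 15.23 pos [0.5989 0.0068 0.2226] q6 2.115 q1 -0.175 yawy -131.2 F [-0.52 -0.12 -0.74] M [ 0.103 -0.002 -0.051] w 87.21 xdown [-3.8e-03  7.0e-04 -1.0e+00]
F tool [0.74 0.43 0.31]
```

View pics/cmp.png

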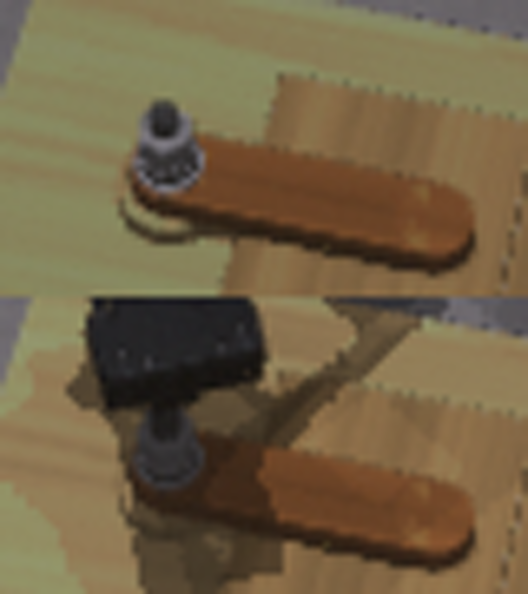

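>>> {"api": "move_arm", "payload": {"commands": [[-1,-10,15,-4,0],[-1,-25,45,-12,0],[-1,-30,80,-20,0],[-1,-30,115,-28,0],[-1,-30,145,-36,0],[-1,-30,165,-40,0],[-1,-30,165,-40,0]]}}

```text
time: 15.82
position: [0.5192, -0.1468, 0.2529]
tool_rot: [-0.66, 0.251, 0.663, 0.25]
ft_force: [0.5, -0.2, 0.0]
grip_width: 0.0871
```

```bash
python3 - <<'E'
from ov import *
import pickle
s0,t0=pickle.load(open("c0.pkl","rb"))
c=robot.camera("scene");t=robot.camera("top")
f=lambda im,x,y:cv2.resize(im[y:y+30,x:x+40,::-1],None,fx=10,fy=10,interpolation=cv2.INTER_CUBIC)
cv2.imwrite("pics/cmp2.png",np.vstack([np.hstack([f(s0["image"],212,202),f(c["image"],212,202)]),np.hstack([f(t0["image"],256,145),f(t["image"],256,145)])]))
E
python3 s.py
```

```text
t 15.92 pos [ 0.5209 -0.144   0.2532] q6 1.815 q1 -0.477 yawy -131.3 F [ 0.59  0.35 -0.54] M [ 0.048  0.037 -0.072] w 87.24 xdown [-0.0022  0.0019 -1.    ]
F tool [ 0.54 -0.65 -0.21]
```

View pics/cmp2.png

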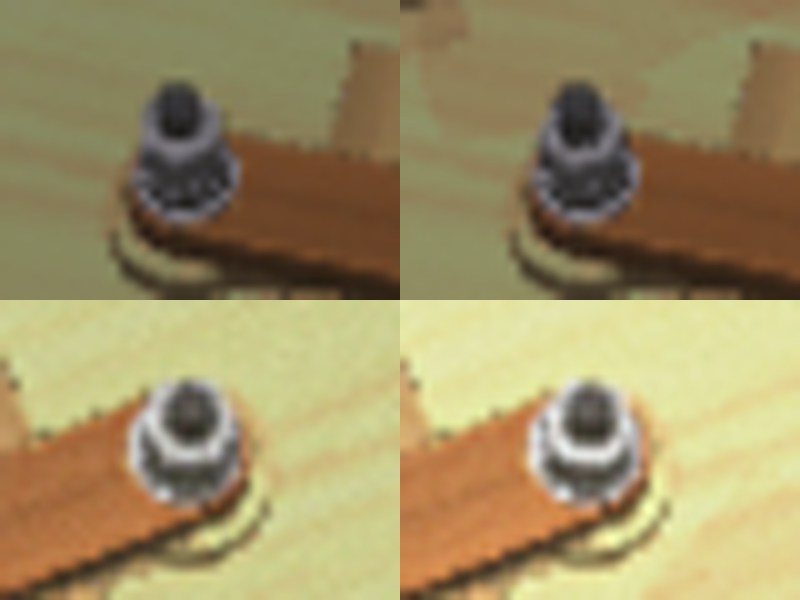

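The pictures (before on the left, after on the right) show more stud above the nut, at about (580,110) in the upper right panel. The swing arm lies as before, and the gripper is clear. I'll hand in.

```bash
python3 -c "
from rig import robot
print(robot.hand_in(), robot.get_obs()['time'])"
```

```text
the job is handed in; nothing more can be done
the job is handed in; nothing more can be done
```

I ran the lock nut about 260° clockwise down the stud onto the adjusting nut, tightened it to about 0.5 N m, released it and handed the job in at about 16 s.

**Tightness:** At the end, with the arm holding still, I read 0.46–0.51 N m at the wrist and 0.48–0.70 N m at the last joint, settling at about 0.48. Both went back to about 0 when the jaws opened. Some readings taken while the arm was still moving disagreed: 0.54, then −0.03, then 0.60 N m. I put that down to inertia and relied on the steady readings. I did not measure the press force between the nuts.

**Adjusting nut:** I kept the torque below 0.7 N m, with a highest wrist reading of 0.60 N m. The single highest value was 0.699 N m at the last joint, just after motion stopped. The network never found this nut, and the pictures are too coarse to show its angle. That it stayed still therefore rests on the torque readings, not on sight.

**Surroundings:** In the last pictures more stud shows above the lock nut, the swing arm lies where it was, and the gripper is clear of everything. I did not check the planter, mallet, handle block and marker again, but the arm did not go near them at their height.

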